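Heat sinks in order of height on the assembly rail

TASK

Line up the four copper heat sinks on the rail in order of height, one centred on each cork pad: the shortest on the pad nearest the vise, rising pad by pad to the tallest on the pad farthest from it. Leave each standing upright on its base, fins up.

Things in the scene. Friction and masses are not known exactly. Their poses are not given: they have to be found in the camera images.
- sink_20: the shortest of four finned copper heat sinks, standing on its base on the bench: 30 x 30 mm in plan, 20 mm tall, solid 6 mm base plate with five upright fins 2.8 mm thick that run along its y axis, the outermost flush with its sides; any two opposite sides can be gripped. Origin at the centre of its underside, z up when it stands fins up, x and y square to its sides; starts turned by up to 0.4 rad. 45 to 600 g according to size
- sink_32: the second shortest of four finned copper heat sinks, standing on its base on the bench: 38 x 38 mm in plan, 32 mm tall, solid 6 mm base plate with five upright fins 2.8 mm thick that run along its y axis, the outermost flush with its sides; any two opposite sides can be gripped. Origin at the centre of its underside, z up when it stands fins up, x and y square to its sides; starts turned by up to 0.4 rad. 45 to 600 g according to size
- sink_44: the second tallest of four finned copper heat sinks, standing on its base on the bench: 46 x 46 mm in plan, 44 mm tall, solid 6 mm base plate with five upright fins 2.8 mm thick that run along its y axis, the outermost flush with its sides; any two opposite sides can be gripped. Origin at the centre of its underside, z up when it stands fins up, x and y square to its sides; starts turned by up to 0.4 rad. 45 to 600 g according to size
- sink_56: the tallest of four finned copper heat sinks, standing on its base on the bench: 54 x 54 mm in plan, 56 mm tall, solid 6 mm base plate with five upright fins 2.8 mm thick that run along its y axis, the outermost flush with its sides; any two opposite sides can be gripped. Origin at the centre of its underside, z up when it stands fins up, x and y square to its sides; starts turned by up to 0.4 rad. 45 to 600 g according to size
- pad_1: the first from the left (+y end) of four alike cork pads in a row on a flat aluminium rail: 62 x 62 mm, 3 mm thick, fixed, 80 mm from pad to pad. Origin at the centre of its underside, which is 6 mm above the bench (rail thickness), so its top is 9 mm above the bench; the row of pads runs along its y axis, x points across the row, away from the robot. The rail is 74 mm wide and 350 mm long
- pad_2: the second from the left (+y end) of four alike cork pads in a row on a flat aluminium rail: 62 x 62 mm, 3 mm thick, fixed, 80 mm from pad to pad. Origin at the centre of its underside, which is 6 mm above the bench (rail thickness), so its top is 9 mm above the bench; the row of pads runs along its y axis, x points across the row, away from the robot. The rail is 74 mm wide and 350 mm long
- pad_3: the third from the left (+y end) of four alike cork pads in a row on a flat aluminium rail: 62 x 62 mm, 3 mm thick, fixed, 80 mm from pad to pad. Origin at the centre of its underside, which is 6 mm above the bench (rail thickness), so its top is 9 mm above the bench; the row of pads runs along its y axis, x points across the row, away from the robot. The rail is 74 mm wide and 350 mm long
- pad_4: the fourth from the left (+y end) of four alike cork pads in a row on a flat aluminium rail: 62 x 62 mm, 3 mm thick, fixed, 80 mm from pad to pad. Origin at the centre of its underside, which is 6 mm above the bench (rail thickness), so its top is 9 mm above the bench; the row of pads runs along its y axis, x points across the row, away from the robot. The rail is 74 mm wide and 350 mm long
- vise: small dark cast iron bench vise, fixed to the bench beyond one end of the rail, at the left (+y) in some starts and at the right (-y) in others; 118 mm tall, with the beige calculator base (82 x 150 mm) in its jaws; it reaches from 131 mm on the robot's side of its origin to 90 mm beyond it, and 75 mm to each side. Origin at the centre of its underside. A grey parts tray 45 mm tall stands beyond the rail's other end
There are look-alikes about, which are no part of the job. What is shaped like the vise but pink or turquoise is not meant.

How it is judged:
By the outcome, as a careful person would: the job done as asked, in the order asked, and still so for the second after the job is handed in, with the robot touching nothing.
It also fails if it takes over 99 s, if anything falls off the work surface, if the arm or the gripper's body presses on something with over 40 N, if the wrist force passes 120 N, or if a joint passes its speed limit or range.

ROBOT

A 6-joint arm with a two-finger parallel gripper is mounted at the origin on the work surface. World frame = base frame: x ahead of the robot, y to its left, z up, the work surface at z = 0. Lengths are in m, angles in rad, forces in N, time in s.
With the tool pointing down it reaches from about 0.35 to 0.975 m from the base axis. Payload 4.9 kg.
Tool frame: the origin (TCP) lies midway between the tips of the shut fingers; the grasp point (between the pads) lies 19 mm behind it; z points along the fingers, y is the direction in which the jaws open and shut (so a half turn about z gives the same grasp; the last joint's range is limited). The gripper opens to 85 mm and grips with 20 to 120 N. Pads are 22 mm wide; open, the fingers measure 114 mm over their backs; the gripper's body (76 mm by 85 mm) begins 54 mm behind the grasp point. The pads swing forward as they close: fully open they stand 13 mm farther back than shut.
Start: joints at [0.984, 0.053, 1.613, -0, 1.476, -0.119], TCP at [0.282, 0.558, 0.231] pointing down, gripper open.
Joint ranges: [-3.01, 3.01], [-1.01, 2.22], [0.06, 2.58], [-1.02, 4.17], [0.09, 2.62], [-3.14, 3.14]. Speed limits (rad/s): [2.57, 2.57, 3.14, 3.14, 3.14, 3.14].

INTERFACE

Orientations are given as a rotation vector (axis times angle).
In Python, from station import ctrl gives the robot as it stands.
- The arm moves only by the tool jog_arm, never from a script. Its argument "steps" is a list of rows, each an object of numbers: "dx", "dy", "dz": the shift along the world's x, y, z in units of 60 mm (1.0 is 60 mm); "twist": the turn about the world's z in units of 10 degrees (1.0 is 10 degrees). A call has 1 to 5 rows; each row is the pose to reach, as a shift and turn from the pose measured when the call began; what a row does not reach only later rows make up. A row lasts 1/8 s, in which the tool goes at most 62.5 mm and 10.7 degrees, less where a joint would pass 70% of its speed; a pose out of reach is approached as far as the arm can. A call with a gripper value outside its range is refused whole. "gripper" is the closure in counts, from 0 (fully open) to 255 (shut), set as the call begins (left out, the last holds). The fingers move at their own pace and stop on an object; "newtons" is the grip in N (left out, the last holds). Time passes only in rows, so rows that repeat a pose let the fingers close. It gives the time, the measured TCP pose, the force and the opening at its end, in the units of the state.
- ctrl.get_obs(): the state, without advancing time (a new reading comes with each control period).
- ctrl.get_image(name): name is "side" or "top" or "wrist"; returns a dict with "frame" (420x560x3 uint8, red, green, blue), "range_z" (420x560 float32, m along the optical axis (not along the pixel's ray), 0 where there is no reading), "fx", "fy", "cx", "cy" (pixels), "extrinsics" (4x4, takes a point from camera to world coordinates). Camera axes: x right, y down, z forward; pixel columns grow to the right and rows downward; lengths in m; the calibration is good to about 2 mm. A picture is of the moment at which its call begins.
- ctrl.finish_job(): hands the job in, once; it reports no verdict.
The state is a dict: "t": time; "q": joint angles; "dq": joint speeds; "effort": joint torques, N m; "tool_pos": TCP position; "tool_rot": TCP orientation; "contact_force": force on the tool from outside, world axes, zero at the start; "wrist_torque": the same for the moment, N m; "opening": finger opening in m.
Only numpy, scipy, OpenCV 4.12 (cv2) and the standard library are available. Lean on these libraries where they do the work, as an engineer would, in place of code of your own. Each camera call takes 0.05 s, during which the arm holds its last target.

## Working session

There is one attempt and no reset: what is moved stays moved. The work goes in short steps, Python scripts to look and compute and a tool call to move; the robot and the scene stay as the last step left them, time stands still between calls to the robot, and variables do not carry over. Pictures are saved under pics/ and viewed, and the job is handed in when it is done.

Besides the shell and the picture viewer there is one more tool, called by a JSON object that holds its "fn" and its "kwargs". jog_arm: Moves the arm, as the interface text tells. Its arguments: {"type":"object","properties":{"steps":{"type":"array"},"gripper":{"type":"number"},"newtons":{"type":"number"}},"required":["steps"]}

```bash
mkdir -p pics; ls
python3 - <<'E'
from station import ctrl
import cv2,numpy as np
o=ctrl.get_obs();print(o)
for n in ["top","side"]:
    im=ctrl.get_image(n)
    np.savez(f"{n}0.npz",**im)
    cv2.imwrite(f"pics/{n}0.png",im["frame"][:,:,::-1])
    print(n,im["fx"],im["cx"],im["cy"],im["extrinsics"])
E
```

```text
pics
{'t': 0.0, 'q': array([ 9.84018018e-01,  5.33694007e-02,  1.61426864e+00, -4.36625509e-06,
        1.47598480e+00, -1.19024984e-01]), 'dq': array([ 0.00096667, -0.00062405,  0.00047463,  0.00110592, -0.00039698,
       -0.00113485]), 'effort': array([-5.65996088e-04, -3.93687129e+01, -3.70170379e+01, -1.24251210e-04,
        7.03686746e-03, -3.35968565e-06]), 'tool_pos': array([0.28147684, 0.55734726, 0.23007038]), 'tool_rot': array([-7.27902644e-01, -3.05538386e+00,  2.99418210e-03]), 'contact_force': array([ 0.80329494, -0.35294263, -0.77360116]), 'wrist_torque': array([-0.04056295,  0.00182044, -0.0503148 ]), 'opening': 0.08542780701066757}
top 425.3303527971774 281.94109608283253 210.08470966353661 [[ 1.33413717e-02 -9.87659570e-01  1.56046731e-01  2.11358663e-01]
 [-9.99909688e-01 -1.34307192e-02  4.81832837e-04 -9.76525127e-02]
 [ 1.61993302e-03 -1.56039067e-01 -9.87749556e-01  1.57332061e+00]
 [ 0.00000000e+00  0.00000000e+00  0.00000000e+00  1.00000000e+00]]
side 529.8773188318145 277.11964391801683 210.0222898058338 [[-0.99745007 -0.05560754  0.04473443  0.39453934]
 [-0.0712569   0.74103852 -0.66767086  0.96516416]
 [ 0.0039776  -0.66915598 -0.74311134  1.22559012]
 [ 0.          0.          0.          1.        ]]
```

View pics/top0.png

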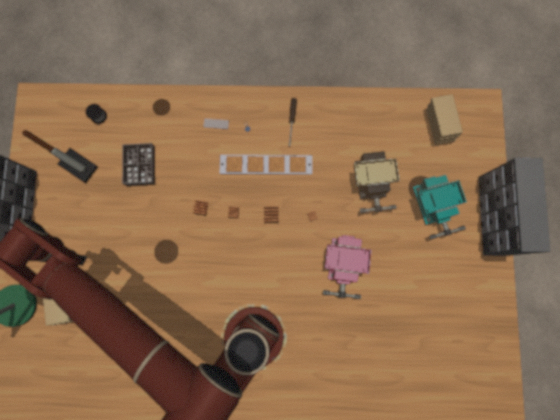

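View pics/side0.png

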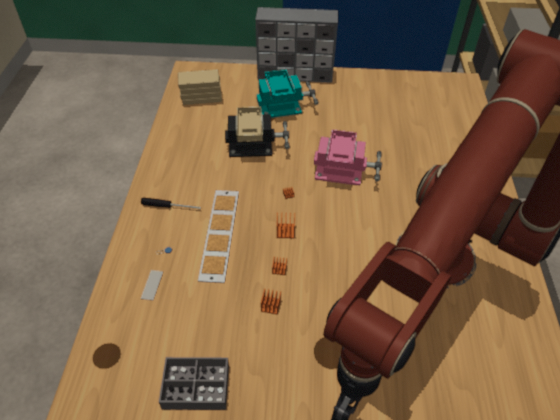

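The top view shows four copper blocks at (201,208), (234,212), (271,214) and (312,216), and the rail with its four pads from (233,164) to (300,164). The dark/beige vise is at (376,175), the right (-y) end, so pad_4 gets the shortest. Look-alikes: the pink vise at (347,262) and the turquoise one at (440,200). Next I measure and crop.

```bash
cat > h.py <<'E'
import numpy as np,cv2
def cloud(im):
    z=im["range_z"];v,u=np.indices(z.shape)
    P=np.stack([(u-im["cx"])/im["fx"]*z,(v-im["cy"])/im["fy"]*z,z],-1)
    E=im["extrinsics"];W=P@E[:3,:3].T+E[:3,3];W[z==0]=np.nan
    return W
E
python3 - <<'E'
from h import *
T=np.load("top0.npz");S=np.load("side0.npz")
W=cloud(T)
def rep(nm,im,W,boxes):
    f=im["frame"].astype(int)
    hsv=cv2.cvtColor(im["frame"],cv2.COLOR_RGB2HSV)
    for b in boxes:
        x0,y0,x1,y1=b
        w=W[y0:y1,x0:x1].reshape(-1,3);h=w[:,2]
        m=h>0.008
        p=w[m]
        if len(p)<3: print(nm,b,"few",len(p));continue
        r=cv2.minAreaRect((p[:,:2]*1000).astype(np.float32))
        print(nm,b,m.sum(),"mean",p.mean(0).round(4),"zmax",h.max().round(4),np.round(r[0],1),np.round(r[1],1),round(r[2],1),'floor',np.nanmedian(h[~m]).round(4))
rep("top",T,W,[(190,197,213,220),(224,202,245,222),(259,202,283,226),(303,208,321,224)])
rep("side",S,cloud(S),[(256,284,288,318),(268,253,292,278),(272,208,302,242),(280,184,298,200)])
# pads: orange-ish
for (u,v) in [(233,164),(256,164),(278,164),(300,164),(250,173),(376,175)]: print(u,v,W[v,u].round(4),T["frame"][v,u])
a=cv2.resize(T["frame"][145:230,180:330],None,fx=5,fy=5,interpolation=cv2.INTER_CUBIC)
cv2.imwrite("pics/c1.png",a[:,:,::-1])
a=cv2.resize(S["frame"][180:330,190:310],None,fx=4,fy=4,interpolation=cv2.INTER_CUBIC)
cv2.imwrite("pics/c2.png",a[:,:,::-1])
E
```

```text
top (190, 197, 213, 220) 159 mean [0.4598 0.2064 0.0291] zmax nan [453.4 204.4] [77.1 67.1] 87.9 floor 0.0007
top (224, 202, 245, 222) 109 mean [0.446  0.084  0.0229] zmax nan [450.5  79.9] [70.9 71.6] 0.3 floor 0.0006
top (259, 202, 283, 226) 210 mean [ 0.4392 -0.0554  0.0369] zmax nan [449.4 -58.7] [66.9 92.9] 71.4 floor 0.001
top (303, 208, 321, 224) 61 mean [ 0.438  -0.2058  0.0175] zmax nan [ 438.7 -204.5] [34.6 40.6] 14.0 floor 0.0014
side (256, 284, 288, 318) 263 mean [0.4601 0.2108 0.0299] zmax nan [460.7 209.7] [49.9 47.2] 82.2 floor -0.0019
side (268, 253, 292, 278) 112 mean [0.4472 0.0921 0.0244] zmax nan [446.   88.4] [39.1 38.8] 87.7 floor -0.0017
side (272, 208, 302, 242) 133 mean [ 0.4371 -0.0435  0.0411] zmax nan [436.  -51.6] [53.6 63.3] 4.0 floor -0.0018
side (280, 184, 298, 200) 69 mean [ 0.4374 -0.2027  0.015 ] zmax nan [ 436.8 -204.9] [31.6 38.5] 18.1 floor -0.0024
233 164 [0.6321 0.0906 0.011 ] [156 112  72]
256 164 [0.6344 0.0038 0.0072] [159 116  73]
278 164 [ 0.6347 -0.0796  0.0101] [160 117  72]
300 164 [ 0.6374 -0.1631  0.0043] [159 113  71]
250 173 [0.5988 0.0256 0.0081] [149 131 121]
376 175 [ 0.5761 -0.4307  0.0951] [170 153 117]
```

View pics/c1.png

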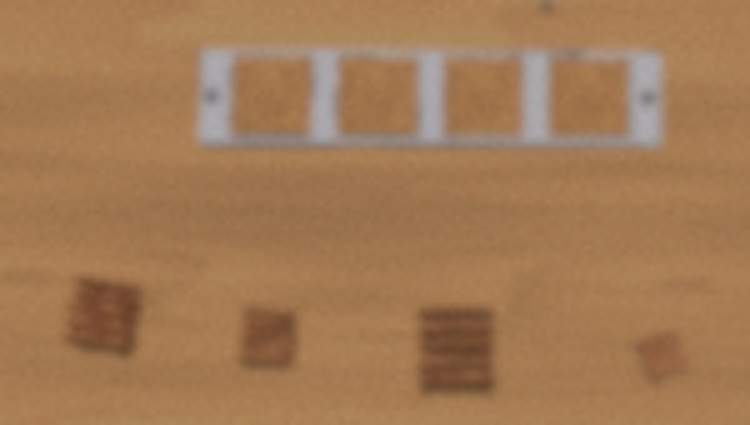

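View pics/c2.png

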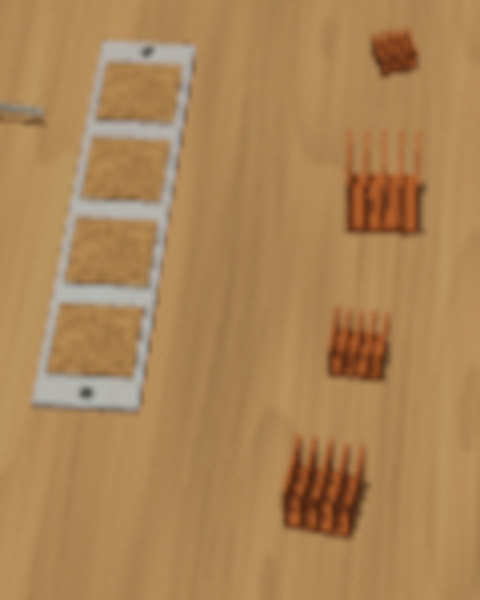

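Identity by size and height (top-image pixel): sink_44 (201,208), sink_32 (234,212), sink_56 (271,214), sink_20 (312,216). The two crops agree. So sink_20 goes to pad_4 (right), sink_32 to pad_3, sink_44 to pad_2 and sink_56 to pad_1. I'll go over the row and measure with the wrist camera.

{"fn": "jog_arm", "kwargs": {"steps": [{"dx": 0.5,"dy": -0.9,"dz": 0.3,"twist": -1},{"dx": 1.0,"dy": -1.8,"dz": 0.6,"twist": -2},{"dx": 1.5,"dy": -2.7,"dz": 0.9,"twist": -3},{"dx": 2,"dy": -3.6,"dz": 1.2,"twist": -4},{"dx": 2.4,"dy": -4.4,"dz": 1.5,"twist": -5}]}}

```text
t: 0.72
tool_pos: [0.4252, 0.2927, 0.3196]
tool_rot: [-1.957, -2.455, 0.003]
contact_force: [0.5, -0.1, 0.3]
opening: 0.0854
```

{"fn": "jog_arm", "kwargs": {"steps": [{"dx": 0.3,"dy": -0.8,"dz": 0.3,"twist": -0.7},{"dx": 0.5,"dy": -1.6,"dz": 0.5,"twist": -1.3},{"dx": 0.5,"dy": -1.9,"dz": 0.5,"twist": -1.3},{"dx": 0.5,"dy": -1.9,"dz": 0.5,"twist": -1.3}]}}

```text
t: 1.23
tool_pos: [0.4549, 0.1783, 0.3489]
tool_rot: [-2.223, -2.216, 0.004]
contact_force: [0.4, 0.1, 0.1]
opening: 0.0855
```

```bash
cat > look.py <<'E'
import sys
from station import ctrl
from h import *
from scipy.spatial.transform import Rotation as R
def st():
    o=ctrl.get_obs();y=R.from_rotvec(o["tool_rot"]).as_matrix()
    a=np.degrees(np.arctan2(y[1,1],y[0,1]))
    print("t",round(o["t"],2),"pos",o["tool_pos"].round(4),"jaw",round(a,2),"tilt",y[:,2].round(3),"F",o["contact_force"].round(1),"open",round(o["opening"],4),"q",o["q"].round(2))
def look(n,name):
    im=ctrl.get_image(n);np.savez(name+".npz",**im);cv2.imwrite(f"pics/{name}.png",im["frame"][:,:,::-1]);return im
if __name__=="__main__":
    st()
    look(sys.argv[1],sys.argv[2]) if len(sys.argv)>2 else 0
E
python3 look.py wrist w1
```

```text
t 1.23 pos [0.4549 0.1783 0.3489] jaw -0.16 tilt [-0.004  0.    -1.   ] F [0.4 0.1 0.1] open 0.0855 q [ 0.22 -0.32  1.76  0.    1.71  0.22]
```

View pics/w1.png

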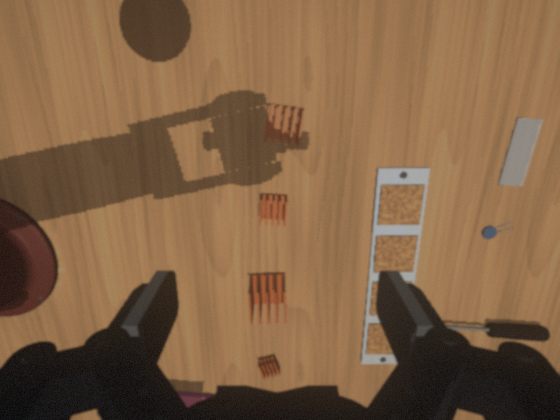

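Run:
```python
from h import *
im=dict(np.load("w1.npz"))
print(im["fx"],im["extrinsics"].round(3))
W=cloud(im)
for nm,(x0,y0,x1,y1),H in [("44",(255,95,312,150),.044),("32",(252,185,296,232),.032),("56",(240,264,296,330),.056),("20",(250,348,288,382),.020)]:
    w=W[y0:y1,x0:x1].reshape(-1,3);w=w[np.isfinite(w[:,2])]
    fl=np.median(w[w[:,2]<.005,2])
    f=w[w[:,2]>0.006]; t=w[w[:,2]>H-.006]
    for k,p in (("all",f),("top",t)):
        r=cv2.minAreaRect((p[:,:2]*1000).astype(np.float32))
        print(nm,k,len(p),"floor",round(fl,4),"zmax",np.percentile(w[:,2],99).round(4),np.round(r[0],1),np.round(r[1],1),round(r[2],1))
for (u,v) in [(400,205),(395,253)]:print(W[v,u].round(4))
a=cv2.resize(im["frame"][90:390,235:435],None,fx=2,fy=2,interpolation=cv2.INTER_CUBIC)
f=im["frame"]
cv2.imwrite("pics/c3.png",cv2.hconcat([cv2.resize(f[y0:y0+60,x0:x0+60],(390,390),interpolation=cv2.INTER_CUBIC)[:290] for x0,y0 in [(253,95),(238,264)]])[:,:,::-1])
```

```text
351.14074315953496 [[ 1.    -0.001 -0.004  0.456]
 [-0.002 -0.945 -0.328  0.263]
 [-0.003  0.328 -0.945  0.492]
 [ 0.     0.     0.     1.   ]]
44 all 951 floor -0.0 zmax 0.0453 [462.  207.5] [46.  45.9] 82.0
44 top 444 floor -0.0 zmax 0.0453 [462.1 207.5] [45.9 45.8] 82.0
32 all 538 floor 0.0001 zmax 0.033 [447.5  85.7] [39.3 37.9] 86.3
32 top 275 floor 0.0001 zmax 0.033 [447.6  85.6] [38.8 37.8] 87.5
56 all 1033 floor 0.0001 zmax 0.057 [438.8 -54.3] [54.  55.8] 2.0
56 top 353 floor 0.0001 zmax 0.057 [438.8 -54.5] [53.9 55.1] 1.3
20 all 346 floor 0.0001 zmax 0.0211 [ 438.6 -206.5] [30.6 31.8] 18.8
20 top 216 floor 0.0001 zmax 0.0211 [ 438.6 -206.5] [30.6 31.8] 18.8
[0.6327 0.0898 0.0111]
[0.6342 0.0114 0.01  ]
```

View pics/c3.png

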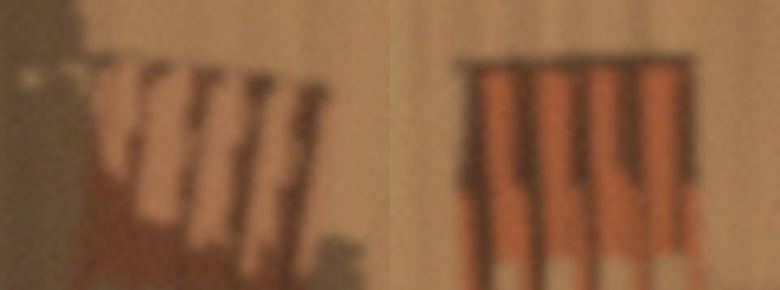

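{"fn": "jog_arm", "kwargs": {"steps": [{"dx": 0.8,"dy": -0.5},{"dx": 1.6,"dy": -1},{"dx": 2.4,"dy": -1.5},{"dx": 2.9,"dy": -1.5},{"dx": 2.9,"dy": -1.5}]}}

```text
validation failed for argument at $.st...
```

```bash
python3 look.py wrist w2
python3 - <<'E'
from h import *
im=dict(np.load("w2.npz"));W=cloud(im)
f=im["frame"];hsv=cv2.cvtColor(f,cv2.COLOR_RGB2HSV)
z=W[...,2];near=(abs(W[...,0]-.634)<.07)&(abs(W[...,1]+.035)<.22)&(z>-.01)&(z<.03)
m=near&(z>.0035)
n,l,s,c=cv2.connectedComponentsWithStats(m.astype(np.uint8))
for i in range(1,n):
    if s[i,4]>300:
        p=W[l==i];r=cv2.minAreaRect((p[:,:2]*1000).astype(np.float32));print("rail",s[i],np.round(r[0],1),np.round(r[1],1),round(r[2],1),np.median(p[:,2]).round(4))
m2=(near&(hsv[...,1]>70)&(z>.0055)).astype(np.uint8)
m2=cv2.morphologyEx(m2,cv2.MORPH_OPEN,np.ones((3,3)))
n,l,s,c=cv2.connectedComponentsWithStats(m2)
for i in range(1,n):
    if s[i,4]>200:
        p=W[l==i];r=cv2.minAreaRect((p[:,:2]*1000).astype(np.float32));print("pad",s[i],np.round(r[0],1),np.round(r[1],1),round(r[2],1),np.median(p[:,2]).round(4))
E
```

```text
t 1.27 pos [0.4547 0.1791 0.3487] jaw -0.08 tilt [-0.004  0.    -1.   ] F [ 0.3  0.2 -0.1] open 0.0853 q [ 0.22 -0.32  1.76  0.    1.71  0.22]
rail [ 361  168   69  197 6903] [634.4 -31. ] [ 75.1 351.3] 0.4 0.0082
pad [ 378  186   46   40 1636] [633.8  89. ] [62.3 61.3] 0.4 0.0091
pad [ 374  237   43   36 1388] [634.6  10.1] [62.5 61. ] 2.1 0.0091
pad [366 325  26  30 576] [ 626.1 -150.6] [43.6 61.7] 1.1 0.0091
```

View pics/w2.png

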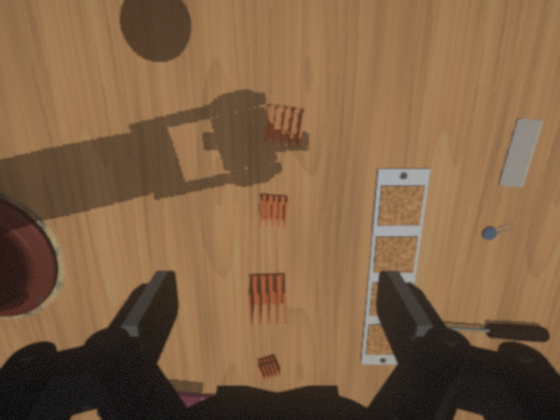

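The jog was refused, so that view is from the same pose, but it already gives the rail: centre (634.4,-31), 351x75 mm, matching the given size. Pads 1-4 are at about y = 89, 9.5, -70.5 and -150.5 mm, x = 634-635 mm. Next: pick sink_56.

{"fn": "jog_arm", "kwargs": {"steps": [{"dx": -0.05,"dy": -0.75,"dz": -0.6,"twist": 0.1},{"dx": -0.1,"dy": -1.5,"dz": -1.2,"twist": 0.15},{"dx": -0.2,"dy": -2.3,"dz": -1.9,"twist": 0.15},{"dx": -0.27,"dy": -3.1,"dz": -2.6,"twist": 0.15},{"dx": -0.27,"dy": -3.9,"dz": -3.4,"twist": 0.15}], "gripper": 0, "newtons": 40}}

```text
t: 1.95
tool_pos: [0.4383, -0.0484, 0.1491]
tool_rot: [-2.187, -2.251, 0.003]
contact_force: [1.4, -0.5, -0.1]
opening: 0.0856
```

```bash
python3 look.py
```

```text
t 1.95 pos [ 0.4383 -0.0484  0.1491] jaw 1.65 tilt [-0.003  0.    -1.   ] F [ 1.4 -0.5 -0.1] open 0.0856 q [-0.28 -0.35  2.11 -0.    1.38 -0.31]
```

{"fn": "jog_arm", "kwargs": {"steps": [{"dx": 0.01,"dy": -0.1,"dz": -0.5,"twist": 0},{"dx": 0.01,"dy": -0.1,"dz": -1.2,"twist": 0},{"dx": 0.01,"dy": -0.1,"dz": -1.9,"twist": 0},{"dx": 0.01,"dy": -0.1,"dz": -2.25,"twist": 0},{"dx": 0.01,"dy": -0.1,"dz": -2.25,"twist": 0}]}}

```text
t: 2.58
tool_pos: [0.4369, -0.0524, 0.0116]
tool_rot: [-2.181, -2.25, 0.007]
contact_force: [-1.2, -0.0, 0.3]
opening: 0.0856
```

{"fn": "jog_arm", "kwargs": {"steps": [{"dx": 0,"dy": 0,"dz": 0,"twist": 0},{"dx": 0,"dy": 0,"dz": 0,"twist": 0},{"dx": 0,"dy": 0,"dz": 0,"twist": 0},{"dx": 0,"dy": 0,"dz": 0,"twist": 0}], "gripper": 255, "newtons": 40}}

```text
t: 3.08
tool_pos: [0.4384, -0.0524, 0.013]
tool_rot: [-2.183, -2.252, 0.003]
contact_force: [2.1, 3.0, 4.9]
opening: 0.0538
```

```bash
python3 look.py
```

```text
t 3.08 pos [ 0.4384 -0.0524  0.013 ] jaw 1.79 tilt [-0.005  0.003 -1.   ] F [2.1 3.  4.9] open 0.0538 q [-0.29 -0.14  2.19  0.    1.09 -0.32]
```

{"fn": "jog_arm", "kwargs": {"steps": [{"dx": 0,"dy": 0,"dz": 0.5,"twist": 0},{"dx": 0.3,"dy": 0.2,"dz": 1,"twist": 0},{"dx": 1,"dy": 0.7,"dz": 1,"twist": -0.1},{"dx": 1.7,"dy": 1.2,"dz": 1,"twist": -0.14},{"dx": 2.4,"dy": 1.75,"dz": 1,"twist": -0.14}]}}

```text
t: 3.7
tool_pos: [0.5817, 0.0531, 0.071]
tool_rot: [-2.209, -2.223, 0.009]
contact_force: [0.6, -0.6, -5.6]
opening: 0.0537
```

```bash
python3 look.py
```

```text
t 3.7 pos [0.5817 0.0531 0.071 ] jaw 0.36 tilt [-0.01   0.002 -1.   ] F [ 0.6 -0.6 -5.6] open 0.0537 q [-0.04  0.11  1.83  0.    1.21 -0.04]
```

{"fn": "jog_arm", "kwargs": {"steps": [{"dx": 0.5,"dy": 0.35,"dz": 0,"twist": 0},{"dx": 0.86,"dy": 0.63,"dz": 0,"twist": 0},{"dx": 0.86,"dy": 0.63,"dz": 0,"twist": 0},{"dx": 0.86,"dy": 0.63,"dz": 0,"twist": 0}]}}

```text
t: 4.2
tool_pos: [0.6314, 0.0904, 0.0691]
tool_rot: [-2.207, -2.221, 0.014]
contact_force: [-0.3, -0.2, -5.8]
opening: 0.0535
```

```bash
python3 look.py wrist w3
python3 - <<'E'
from h import *
W=cloud(dict(np.load("w3.npz")))
z=W[...,2];m=(abs(W[...,0]-.634)<.05)&(abs(W[...,1]-.09)<.05)&(z>.09)&(z<.15)
p=W[m];print(len(p));
if len(p)>5:
  r=cv2.minAreaRect((p[:,:2]*1000).astype(np.float32));print(r,np.percentile(p[:,2],[5,50,95]))
E
```

```text
t 4.2 pos [0.6314 0.0904 0.0691] jaw 0.35 tilt [-0.014  0.001 -1.   ] F [-0.3 -0.2 -5.8] open 0.0535 q [0.02 0.24 1.69 0.   1.23 0.02]
30126
((634.0681762695312, 87.884521484375), (100.38530731201172, 55.4656982421875), 0.9671556353569031) [0.09575215 0.12482119 0.14830623]
```

View pics/w3.png

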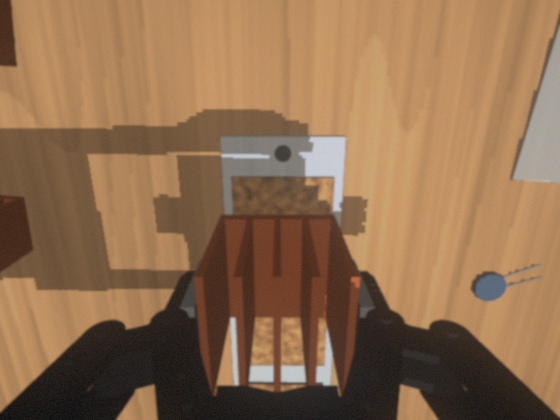

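{"fn": "jog_arm", "kwargs": {"steps": [{"dx": 0.04,"dy": 0.01,"dz": -0.35,"twist": 0},{"dx": 0.04,"dy": 0.01,"dz": -0.65,"twist": 0},{"dx": 0.04,"dy": 0.01,"dz": -0.73,"twist": 0},{"dx": 0.04,"dy": 0.01,"dz": -0.77,"twist": 0},{"dx": 0.04,"dy": 0.01,"dz": -0.77,"twist": 0}]}}

```text
t: 4.88
tool_pos: [0.6343, 0.0908, 0.0234]
tool_rot: [-2.208, -2.221, 0.012]
contact_force: [-0.3, 0.2, -5.7]
opening: 0.0533
```

```bash
python3 look.py
```

```text
t 4.88 pos [0.6343 0.0908 0.0234] jaw 0.33 tilt [-0.012  0.001 -1.   ] F [-0.3  0.2 -5.7] open 0.0533 q [0.03 0.3  1.7  0.   1.15 0.02]
```

{"fn": "jog_arm", "kwargs": {"steps": [{"dx": -0.01,"dy": 0,"dz": -0.02,"twist": 0},{"dx": -0.01,"dy": 0,"dz": -0.04,"twist": 0},{"dx": -0.01,"dy": 0,"dz": -0.04,"twist": 0}]}}

```text
t: 5.25
tool_pos: [0.6342, 0.0909, 0.0222]
tool_rot: [-2.209, -2.222, 0.011]
contact_force: [-3.3, -0.4, 1.8]
opening: 0.0535
```

```bash
python3 look.py
```

```text
t 5.25 pos [0.6342 0.0909 0.0222] jaw 0.33 tilt [-0.011  0.001 -1.   ] F [-3.3 -0.4  1.8] open 0.0535 q [0.03 0.3  1.7  0.   1.15 0.02]
```

{"fn": "jog_arm", "kwargs": {"steps": [{"dx": 0,"dy": 0,"dz": 0,"twist": 0},{"dx": 0,"dy": 0,"dz": 0,"twist": 0},{"dx": 0,"dy": 0,"dz": 0,"twist": 0},{"dx": 0,"dy": 0,"dz": 0,"twist": 0}], "gripper": 0}}

```text
t: 5.75
tool_pos: [0.6344, 0.0909, 0.0223]
tool_rot: [-2.209, -2.222, 0.011]
contact_force: [-0.4, -0.4, 0.3]
opening: 0.0856
```

{"fn": "jog_arm", "kwargs": {"steps": [{"dx": 0,"dy": 0,"dz": 0.5,"twist": 0},{"dx": 0,"dy": 0,"dz": 1.2,"twist": 0},{"dx": 0,"dy": 0,"dz": 2,"twist": 0},{"dx": 0,"dy": 0,"dz": 2.7,"twist": 0},{"dx": 0,"dy": 0,"dz": 2.7,"twist": 0}]}}

```text
t: 6.38
tool_pos: [0.6372, 0.091, 0.1901]
tool_rot: [-2.214, -2.227, -0.0]
contact_force: [0.5, -0.1, -0.0]
opening: 0.0851
```

```bash
cat > chk.py <<'E'
import sys
from look import *
from h import *
def chk(name,items):
    st();W=cloud(look("wrist",name));z=W[...,2]
    for nm,x,y,h0,h1 in items:
        m=(abs(W[...,0]-x)<.042)&(abs(W[...,1]-y)<.039)&(z>h0)&(z<h1)
        p=W[m]
        if len(p)<6: print(nm,"none");continue
        r=cv2.minAreaRect((p[:,:2]*1000).astype(np.float32));print(nm,len(p),np.round(r[0],1),np.round(r[1],1),round(r[2],1),np.percentile(p[:,2],98).round(4))
E
python3 - <<'E'
from chk import *
chk("w4",[("56",.634,.089,.05,.08),("44",.462,.2075,.035,.06),("pad2",.634,.0095,.0075,.012)])
E
```

```text
t 6.38 pos [0.6372 0.091  0.1901] jaw 0.34 tilt [-0.001  0.001 -1.   ] F [ 0.5 -0.1 -0. ] open 0.0851 q [0.03 0.12 1.61 0.   1.41 0.02]
56 1469 [634.1  88.4] [54.1 54.1] 0.7 0.0662
44 3522 [462.  207.2] [46.  48.7] 82.1 0.0451
pad2 3231 [633.4  10.9] [72.6 72. ] 1.7 0.0104
```

View pics/w4.png

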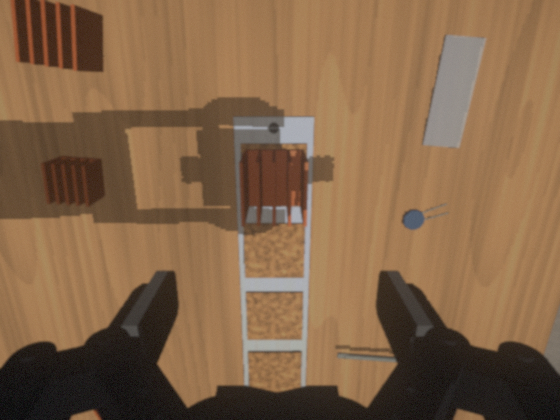

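sink_56 is upright on pad_1 at (634.1,88.4), 0.8 mm from the pad centre. Next: sink_44.

{"fn": "jog_arm", "kwargs": {"steps": [{"dx": -0.85,"dy": 0.55,"dz": 0,"twist": -0.4},{"dx": -1.7,"dy": 1.1,"dz": -0.2,"twist": -0.83},{"dx": -2.5,"dy": 1.65,"dz": -0.9,"twist": -0.83},{"dx": -2.92,"dy": 1.94,"dz": -1.6,"twist": -0.83},{"dx": -2.92,"dy": 1.94,"dz": -1.6,"twist": -0.83}]}}

```text
t: 7.05
tool_pos: [0.453, 0.2069, 0.0834]
tool_rot: [-2.358, -2.057, 0.025]
contact_force: [0.2, 0.1, 0.2]
opening: 0.0855
```

```bash
python3 look.py
```

```text
t 7.05 pos [0.453  0.2069 0.0834] jaw -7.8 tilt [-0.02  -0.002 -1.   ] F [0.2 0.1 0.2] open 0.0855 q [ 0.28 -0.1   2.02  0.    1.24  0.41]
```

{"fn": "jog_arm", "kwargs": {"steps": [{"dx": 0.13,"dy": 0.01,"dz": 0,"twist": 0},{"dx": 0.13,"dy": 0.01,"dz": -0.3,"twist": 0},{"dx": 0.13,"dy": 0.01,"dz": -0.8,"twist": 0},{"dx": 0.13,"dy": 0.01,"dz": -1.22,"twist": 0},{"dx": 0.13,"dy": 0.01,"dz": -1.22,"twist": 0}]}}

```text
t: 7.68
tool_pos: [0.4598, 0.2064, 0.0079]
tool_rot: [-2.358, -2.055, 0.032]
contact_force: [0.3, 0.8, 0.3]
opening: 0.0853
```

```bash
python3 look.py
```

```text
t 7.67 pos [0.4598 0.2064 0.0079] jaw -7.87 tilt [-0.024 -0.003 -1.   ] F [0.3 0.8 0.3] open 0.0853 q [0.27 0.04 2.03 0.   1.09 0.41]
```

{"fn": "jog_arm", "kwargs": {"steps": [{"dx": 0.04,"dy": 0.01,"dz": 0,"twist": 0},{"dx": 0.04,"dy": 0.01,"dz": 0,"twist": 0},{"dx": 0.04,"dy": 0.01,"dz": 0,"twist": 0},{"dx": 0.04,"dy": 0.01,"dz": 0,"twist": 0},{"dx": 0.04,"dy": 0.01,"dz": 0,"twist": 0}], "gripper": 255}}

```text
t: 8.3
tool_pos: [0.4636, 0.2074, 0.0095]
tool_rot: [-2.359, -2.056, 0.027]
contact_force: [-0.5, -0.5, 5.5]
opening: 0.0456
```

```bash
python3 look.py
```

```text
t 8.3 pos [0.4636 0.2074 0.0095] jaw -7.87 tilt [-0.021 -0.002 -1.   ] F [-0.5 -0.5  5.5] open 0.0456 q [0.27 0.04 2.03 0.   1.09 0.41]
```

{"fn": "jog_arm", "kwargs": {"steps": [{"dx": 0,"dy": 0,"dz": 0.6,"twist": 0},{"dx": 0.2,"dy": -0.3,"dz": 1.3,"twist": 0.2},{"dx": 0.7,"dy": -0.9,"dz": 1.7,"twist": 0.5},{"dx": 1.3,"dy": -1.6,"dz": 1.7,"twist": 0.82},{"dx": 1.9,"dy": -2.3,"dz": 1.7,"twist": 0.82}]}}

```text
t: 8.93
tool_pos: [0.5781, 0.0683, 0.1114]
tool_rot: [-2.206, -2.221, 0.028]
contact_force: [0.2, 1.4, -2.1]
opening: 0.0454
```

```bash
python3 look.py
```

```text
t 8.93 pos [0.5781 0.0683 0.1114] jaw 0.39 tilt [-0.021 -0.005 -1.   ] F [ 0.2  1.4 -2.1] open 0.0454 q [-0.01  0.07  1.8  -0.01  1.29 -0.01]
```

Target TCP is (.6341,.0095): dx .056 gives 0.93, dy -.0588 gives -0.98.

{"fn": "jog_arm", "kwargs": {"steps": [{"dx": 0.45,"dy": -0.5,"dz": 0,"twist": 0},{"dx": 0.9,"dy": -0.97,"dz": 0,"twist": 0},{"dx": 0.93,"dy": -0.97,"dz": -0.3,"twist": 0},{"dx": 0.93,"dy": -0.97,"dz": -0.7,"twist": 0},{"dx": 0.93,"dy": -0.97,"dz": -0.7,"twist": 0}]}}

```text
t: 9.55
tool_pos: [0.6302, 0.011, 0.065]
tool_rot: [-2.2, -2.217, 0.036]
contact_force: [-0.4, -0.3, -2.7]
opening: 0.0459
```

Run:
```python
from chk import *
chk("w5",[("44 held",.634,.0095,.085,.1)])
```

```text
t 9.55 pos [0.6302 0.011  0.065 ] jaw 0.42 tilt [-0.029 -0.004 -1.   ] F [-0.4 -0.3 -2.7] open 0.0459 q [-0.1   0.23  1.7  -0.01  1.23 -0.1 ]
44 held 6953 [630.8  10.8] [73.6 47.9] 0.7 0.0999
```

View pics/w5.png

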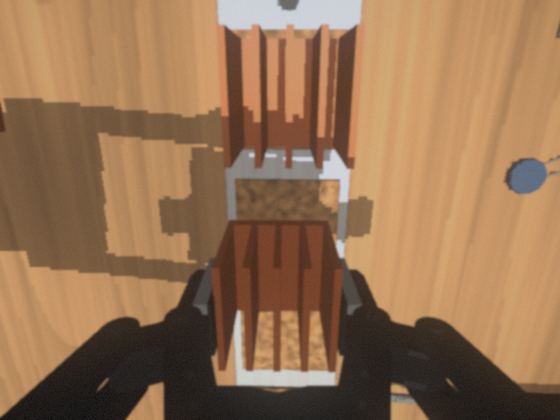

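{"fn": "jog_arm", "kwargs": {"steps": [{"dx": 0.06,"dy": -0.02,"dz": -0.3,"twist": 0},{"dx": 0.06,"dy": -0.02,"dz": -0.6,"twist": 0},{"dx": 0.06,"dy": -0.02,"dz": -0.73,"twist": 0},{"dx": 0.06,"dy": -0.02,"dz": -0.76,"twist": 0},{"dx": 0.06,"dy": -0.02,"dz": -0.78,"twist": 0}]}}

```text
t: 10.22
tool_pos: [0.6356, 0.0097, 0.0205]
tool_rot: [-2.203, -2.219, 0.032]
contact_force: [0.6, 0.1, -1.7]
opening: 0.0452
```

```bash
python3 look.py
```

```text
t 10.22 pos [0.6356 0.0097 0.0205] jaw 0.42 tilt [-0.025 -0.004 -1.   ] F [ 0.6  0.1 -1.7] open 0.0452 q [-0.1   0.3   1.71 -0.01  1.16 -0.1 ]
```

{"fn": "jog_arm", "kwargs": {"steps": [{"dx": -0.02,"dy": 0,"dz": -0.03,"twist": 0},{"dx": -0.02,"dy": 0,"dz": -0.06,"twist": 0},{"dx": -0.02,"dy": 0,"dz": -0.06,"twist": 0}]}}

```text
t: 10.6
tool_pos: [0.6349, 0.0096, 0.0186]
tool_rot: [-2.203, -2.22, 0.032]
contact_force: [-3.9, -0.2, 4.8]
opening: 0.0456
```

```bash
python3 look.py
```

```text
t 10.6 pos [0.6349 0.0096 0.0186] jaw 0.43 tilt [-0.024 -0.005 -1.   ] F [-3.9 -0.2  4.8] open 0.0456 q [-0.1   0.3   1.71 -0.01  1.15 -0.1 ]
```

{"fn": "jog_arm", "kwargs": {"steps": [{"dx": 0,"dy": 0,"dz": 0,"twist": 0},{"dx": 0,"dy": 0,"dz": 0,"twist": 0},{"dx": 0,"dy": 0,"dz": 0,"twist": 0},{"dx": 0,"dy": 0,"dz": 0,"twist": 0}], "gripper": 0}}

```text
t: 11.1
tool_pos: [0.6349, 0.0096, 0.0185]
tool_rot: [-2.203, -2.22, 0.032]
contact_force: [-0.8, 0.1, -0.1]
opening: 0.0855
```

{"fn": "jog_arm", "kwargs": {"steps": [{"dx": 0,"dy": 0,"dz": 0.5,"twist": 0},{"dx": 0,"dy": 0,"dz": 1.2,"twist": 0},{"dx": 0,"dy": 0,"dz": 2,"twist": 0},{"dx": 0,"dy": 0,"dz": 2.7,"twist": 0},{"dx": 0,"dy": 0,"dz": 2.7,"twist": 0}]}}

```text
t: 11.72
tool_pos: [0.6377, 0.0094, 0.186]
tool_rot: [-2.208, -2.225, 0.022]
contact_force: [-0.3, 0.4, -0.5]
opening: 0.0852
```

Run:
```python
from chk import *
chk("w6",[("56",.634,.089,.05,.08),("44",.634,.0095,.04,.06),("32",.4475,.0857,.025,.06)])
```

```text
t 11.72 pos [0.6377 0.0094 0.186 ] jaw 0.43 tilt [-0.015 -0.005 -1.   ] F [-0.3  0.4 -0.5] open 0.0852 q [-0.1   0.12  1.62 -0.01  1.42 -0.11]
56 1986 [634.2  88.2] [54.1 53.9] 0.5 0.0664
44 1118 [635.1   9.7] [45.9 46.6] 0.7 0.0542
32 2116 [447.8  85.3] [38.1 40. ] 86.3 0.0331
```

View pics/w6.png

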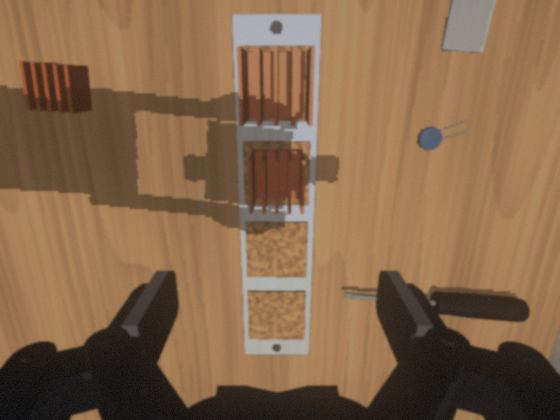

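sink_44 is on pad_2 at (635.1,9.7), about 1 mm off, upright. Next: sink_32.

{"fn": "jog_arm", "kwargs": {"steps": [{"dx": -0.9,"dy": 0.35,"dz": 0,"twist": -0.2},{"dx": -1.8,"dy": 0.7,"dz": -0.4,"twist": -0.36},{"dx": -2.5,"dy": 1.0,"dz": -1.1,"twist": -0.36},{"dx": -3.1,"dy": 1.27,"dz": -1.8,"twist": -0.36},{"dx": -3.1,"dy": 1.27,"dz": -1.8,"twist": -0.36}]}}

```text
t: 12.4
tool_pos: [0.4414, 0.0863, 0.0668]
tool_rot: [-2.264, -2.146, 0.045]
contact_force: [1.0, -0.1, 0.2]
opening: 0.0856
```

```bash
python3 look.py
```

```text
t 12.4 pos [0.4414 0.0863 0.0668] jaw -3.07 tilt [-0.036 -0.004 -0.999] F [ 1.  -0.1  0.2] open 0.0856 q [ 0.03 -0.19  2.13 -0.    1.24  0.08]
```

{"fn": "jog_arm", "kwargs": {"steps": [{"dx": 0.08,"dy": -0.01,"dz": 0,"twist": 0},{"dx": 0.08,"dy": -0.01,"dz": 0,"twist": 0}]}}

```text
t: 12.65
tool_pos: [0.4475, 0.0855, 0.0674]
tool_rot: [-2.265, -2.146, 0.044]
contact_force: [-0.8, -0.6, -0.5]
opening: 0.0857
```

```bash
python3 look.py
```

```text
t 12.65 pos [0.4475 0.0855 0.0674] jaw -3.11 tilt [-0.035 -0.004 -0.999] F [-0.8 -0.6 -0.5] open 0.0857 q [ 0.03 -0.17  2.12 -0.    1.23  0.08]
```

{"fn": "jog_arm", "kwargs": {"steps": [{"dx": 0,"dy": 0,"dz": 0.9,"twist": 0},{"dx": 0,"dy": 0,"dz": 1.8,"twist": 0}]}}

```text
t: 12.9
tool_pos: [0.4486, 0.0851, 0.1778]
tool_rot: [-2.267, -2.145, 0.043]
contact_force: [0.8, -0.6, 0.2]
opening: 0.0856
```

```bash
python3 look.py
```

```text
t 12.9 pos [0.4486 0.0851 0.1778] jaw -3.15 tilt [-0.034 -0.004 -0.999] F [ 0.8 -0.6  0.2] open 0.0856 q [ 0.03 -0.3   2.03 -0.    1.45  0.08]
```

{"fn": "jog_arm", "kwargs": {"steps": [{"dx": 0.9,"dy": 0,"dz": 0.4,"twist": 0},{"dx": 1.8,"dy": 0,"dz": 0.8,"twist": 0},{"dx": 2.7,"dy": 0,"dz": 1.2,"twist": 0},{"dx": 2.7,"dy": 0,"dz": 1.2,"twist": 0}]}}

```text
t: 13.4
tool_pos: [0.6156, 0.0843, 0.2527]
tool_rot: [-2.271, -2.146, 0.037]
contact_force: [-0.3, 0.5, -0.5]
opening: 0.0851
```

```bash
python3 look.py
```

```text
t 13.4 pos [0.6156 0.0843 0.2527] jaw -3.23 tilt [-0.029 -0.004 -1.   ] F [-0.3  0.5 -0.5] open 0.0851 q [ 0.02  0.05  1.58 -0.    1.54  0.07]
```

{"fn": "jog_arm", "kwargs": {"steps": [{"dx": -0.5,"dy": 0.01,"dz": -0.3,"twist": 0},{"dx": -1.1,"dy": 0.01,"dz": -0.6,"twist": 0},{"dx": -1.6,"dy": 0.01,"dz": -0.9,"twist": 0},{"dx": -2.0,"dy": 0.01,"dz": -1.2,"twist": 0},{"dx": -2.2,"dy": 0.01,"dz": -1.3,"twist": 0}]}}

```text
t: 14.02
tool_pos: [0.482, 0.0847, 0.1738]
tool_rot: [-2.27, -2.146, 0.038]
contact_force: [0.8, -0.2, 0.5]
opening: 0.0852
```

```bash
python3 look.py
```

```text
t 14.03 pos [0.482  0.0847 0.1738] jaw -3.25 tilt [-0.03  -0.004 -1.   ] F [ 0.8 -0.2  0.5] open 0.0852 q [ 0.02 -0.22  1.96 -0.    1.42  0.08]
```

{"fn": "jog_arm", "kwargs": {"steps": [{"dx": -0.3,"dy": 0.01,"dz": -0.4,"twist": 0},{"dx": -0.57,"dy": 0.02,"dz": -0.9,"twist": 0},{"dx": -0.57,"dy": 0.02,"dz": -1.4,"twist": 0},{"dx": -0.57,"dy": 0.02,"dz": -1.8,"twist": 0},{"dx": -0.57,"dy": 0.02,"dz": -1.9,"twist": 0}]}}

```text
t: 14.65
tool_pos: [0.4473, 0.0857, 0.059]
tool_rot: [-2.27, -2.144, 0.04]
contact_force: [-0.3, 1.5, -0.2]
opening: 0.0856
```

```bash
python3 look.py
```

```text
t 14.65 pos [0.4473 0.0857 0.059 ] jaw -3.26 tilt [-0.031 -0.004 -0.999] F [-0.3  1.5 -0.2] open 0.0856 q [ 0.03 -0.16  2.12 -0.    1.21  0.09]
```

{"fn": "jog_arm", "kwargs": {"steps": [{"dx": 0,"dy": 0,"dz": -0.3,"twist": 0},{"dx": 0,"dy": 0,"dz": -0.6,"twist": 0},{"dx": 0,"dy": 0,"dz": -0.85,"twist": 0},{"dx": 0,"dy": 0,"dz": -0.88,"twist": 0},{"dx": 0,"dy": 0,"dz": -0.88,"twist": 0}]}}

```text
t: 15.28
tool_pos: [0.4479, 0.0857, 0.0068]
tool_rot: [-2.27, -2.145, 0.039]
contact_force: [0.5, -0.3, -0.4]
opening: 0.0856
```

{"fn": "jog_arm", "kwargs": {"steps": [{"dx": 0,"dy": 0,"dz": 0,"twist": 0},{"dx": 0,"dy": 0,"dz": 0,"twist": 0},{"dx": 0,"dy": 0,"dz": 0,"twist": 0},{"dx": 0,"dy": 0,"dz": 0,"twist": 0},{"dx": 0,"dy": 0,"dz": 0,"twist": 0}], "gripper": 255}}

```text
t: 15.9
tool_pos: [0.4486, 0.0858, 0.0075]
tool_rot: [-2.271, -2.145, 0.038]
contact_force: [-0.6, -0.1, 5.8]
opening: 0.0372
```

```bash
python3 look.py
```

```text
t 15.9 pos [0.4486 0.0858 0.0075] jaw -3.26 tilt [-0.029 -0.004 -1.   ] F [-0.6 -0.1  5.8] open 0.0372 q [ 0.03 -0.07  2.14 -0.    1.1   0.09]
```

{"fn": "jog_arm", "kwargs": {"steps": [{"dx": 0,"dy": 0,"dz": 0.5,"twist": 0},{"dx": 0.3,"dy": -0.25,"dz": 1.0,"twist": 0.1},{"dx": 0.8,"dy": -0.7,"dz": 1.3,"twist": 0.3},{"dx": 1.4,"dy": -1.25,"dz": 1.3,"twist": 0.37},{"dx": 2.0,"dy": -1.8,"dz": 1.3,"twist": 0.37}]}}

```text
t: 16.52
tool_pos: [0.569, -0.0231, 0.0849]
tool_rot: [-2.2, -2.218, 0.039]
contact_force: [0.4, 0.5, -1.1]
opening: 0.0373
```

```bash
python3 look.py
```

```text
t 16.52 pos [ 0.569  -0.0231  0.0849] jaw 0.45 tilt [-0.03  -0.006 -1.   ] F [ 0.4  0.5 -1.1] open 0.0373 q [-0.17  0.08  1.84 -0.01  1.25 -0.17]
```

{"fn": "jog_arm", "kwargs": {"steps": [{"dx": 0.5,"dy": -0.4,"dz": 0,"twist": 0},{"dx": 0.95,"dy": -0.78,"dz": 0,"twist": 0},{"dx": 1.06,"dy": -0.78,"dz": -0.3,"twist": 0},{"dx": 1.06,"dy": -0.78,"dz": -0.6,"twist": 0},{"dx": 1.06,"dy": -0.78,"dz": -0.7,"twist": 0}]}}

```text
t: 17.15
tool_pos: [0.6296, -0.0686, 0.0392]
tool_rot: [-2.195, -2.215, 0.044]
contact_force: [0.3, 0.3, -1.7]
opening: 0.0371
```

Run:
```python
from chk import *
chk("w7",[("32 held",.634,-.0705,.045,.066)])
```

```text
t 17.15 pos [ 0.6296 -0.0686  0.0392] jaw 0.5 tilt [-0.036 -0.004 -0.999] F [ 0.3  0.3 -1.7] open 0.0371 q [-0.22  0.28  1.7  -0.01  1.2  -0.22]
32 held 6239 [630.2 -68.8] [39.7 64.9] 89.9 0.0652
```

View pics/w7.png

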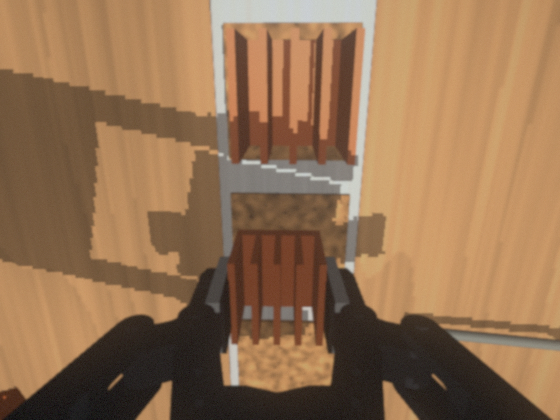

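{"fn": "jog_arm", "kwargs": {"steps": [{"dx": 0.07,"dy": -0.03,"dz": -0.1,"twist": 0},{"dx": 0.07,"dy": -0.03,"dz": -0.25,"twist": 0},{"dx": 0.07,"dy": -0.03,"dz": -0.33,"twist": 0},{"dx": 0.07,"dy": -0.03,"dz": -0.36,"twist": 0},{"dx": 0.07,"dy": -0.03,"dz": -0.37,"twist": 0}]}}

```text
t: 17.82
tool_pos: [0.6341, -0.0705, 0.0173]
tool_rot: [-2.196, -2.216, 0.043]
contact_force: [0.7, 0.0, -2.4]
opening: 0.0376
```

```bash
python3 look.py
```

```text
t 17.82 pos [ 0.6341 -0.0705  0.0173] jaw 0.5 tilt [-0.035 -0.004 -0.999] F [ 0.7  0.  -2.4] open 0.0376 q [-0.22  0.32  1.7  -0.01  1.16 -0.23]
```

{"fn": "jog_arm", "kwargs": {"steps": [{"dx": 0.01,"dy": 0,"dz": -0.02,"twist": 0},{"dx": 0.01,"dy": 0,"dz": -0.04,"twist": 0},{"dx": 0.01,"dy": 0,"dz": -0.04,"twist": 0}]}}

```text
t: 18.2
tool_pos: [0.6349, -0.0706, 0.0167]
tool_rot: [-2.196, -2.215, 0.044]
contact_force: [-4.3, 1.0, 6.8]
opening: 0.0376
```

```bash
python3 look.py
```

```text
t 18.2 pos [ 0.6349 -0.0706  0.0167] jaw 0.51 tilt [-0.036 -0.004 -0.999] F [-4.3  1.   6.8] open 0.0376 q [-0.22  0.32  1.69 -0.01  1.16 -0.23]
```

Contact made; release and lift.

{"fn": "jog_arm", "kwargs": {"steps": [{"dx": 0,"dy": 0,"dz": 0,"twist": 0},{"dx": 0,"dy": 0,"dz": 0,"twist": 0},{"dx": 0,"dy": 0,"dz": 0,"twist": 0},{"dx": 0,"dy": 0,"dz": 0,"twist": 0}], "gripper": 0}}

```text
t: 18.7
tool_pos: [0.6349, -0.0706, 0.0165]
tool_rot: [-2.196, -2.215, 0.044]
contact_force: [-0.6, 0.4, -0.4]
opening: 0.0855
```

{"fn": "jog_arm", "kwargs": {"steps": [{"dx": 0,"dy": 0,"dz": 0.5,"twist": 0},{"dx": 0,"dy": 0,"dz": 1.2,"twist": 0},{"dx": 0,"dy": 0,"dz": 2,"twist": 0},{"dx": 0,"dy": 0,"dz": 2.7,"twist": 0},{"dx": 0,"dy": 0,"dz": 2.7,"twist": 0}]}}

```text
t: 19.32
tool_pos: [0.6376, -0.0711, 0.1841]
tool_rot: [-2.201, -2.221, 0.036]
contact_force: [0.7, -0.6, -0.7]
opening: 0.0859
```

Run:
```python
from chk import *
chk("w8",[("56",.634,.089,.05,.08),("44",.634,.0095,.04,.06),("32",.634,-.0705,.03,.06),("20",.4386,-.2065,.013,.04)])
```

```text
t 19.32 pos [ 0.6376 -0.0711  0.1841] jaw 0.51 tilt [-0.027 -0.007 -1.   ] F [ 0.7 -0.6 -0.7] open 0.0859 q [-0.22  0.14  1.6  -0.01  1.43 -0.23]
56 151 [634.4  62.6] [53.6  3.8] 0.3 0.0659
44 1496 [635.    9.6] [46.  45.9] 0.3 0.0545
32 866 [635.1 -70.9] [38.1 38.9] 0.3 0.0424
20 848 [ 438.7 -207.2] [32.1 30.4] 19.1 0.021
```

View pics/w8.png

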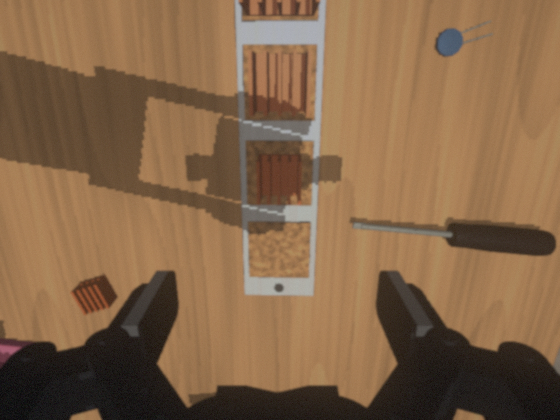

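Run:
```python
from h import *
for n in ("side0","top0"):
    W=cloud(dict(np.load(n+".npz")));p=W.reshape(-1,3)
    d=p[:,:2]-[.4387,-.2069]
    r=np.hypot(*d.T);m=(p[:,2]>.03)&(r<.13)&np.isfinite(r)
    q=p[m];q=q[np.argsort(r[m])];print(n,len(q));print(q[::max(1,len(q)//12)].round(3))
    for z0 in(.03,.08,.12):
        mm=(p[:,2]>z0)&(p[:,2]<.25)&(r<.2)&(p[:,1]<-.16);print(z0,r[mm].min().round(3) if mm.any() else None)
```

```text
side0 98
[[ 0.352 -0.285  0.074]
 [ 0.352 -0.29   0.077]
 [ 0.346 -0.287  0.089]
 [ 0.322 -0.245  0.1  ]
 [ 0.323 -0.25   0.112]
 [ 0.346 -0.29   0.082]
 [ 0.32  -0.247  0.119]
 [ 0.339 -0.284  0.067]
 [ 0.319 -0.251  0.111]
 [ 0.323 -0.262  0.114]
 [ 0.338 -0.287  0.099]
 [ 0.339 -0.289  0.07 ]
 [ 0.45  -0.078  0.053]]
0.03 0.117
0.08 0.119
0.12 0.131
top0 33
[[ 0.351 -0.292  0.11 ]
 [ 0.348 -0.29   0.068]
 [ 0.347 -0.291  0.115]
 [ 0.346 -0.29   0.094]
 [ 0.322 -0.256  0.122]
 [ 0.348 -0.296  0.106]
 [ 0.342 -0.289  0.099]
 [ 0.439 -0.079  0.063]
 [ 0.319 -0.253  0.119]
 [ 0.341 -0.29   0.07 ]
 [ 0.45  -0.079  0.04 ]
 [ 0.32  -0.258  0.101]
 [ 0.351 -0.301  0.115]
 [ 0.348 -0.298  0.112]
 [ 0.34  -0.291  0.115]
 [ 0.415 -0.08   0.057]
 [ 0.413 -0.08   0.043]]
0.03 0.122
0.08 0.122
0.12 0.126
```

{"fn": "jog_arm", "kwargs": {"steps": [{"dx": -0.4,"dy": -0.3,"dz": 0,"twist": 0.4},{"dx": -0.9,"dy": -0.6,"dz": 0,"twist": 0.8},{"dx": -1.5,"dy": -1.0,"dz": -0.1,"twist": 1.2},{"dx": -2.1,"dy": -1.4,"dz": -0.3,"twist": 1.6},{"dx": -2.5,"dy": -1.7,"dz": -0.5,"twist": 1.85}]}}

```text
t: 20.0
tool_pos: [0.4836, -0.173, 0.1483]
tool_rot: [-1.812, -2.544, 0.046]
contact_force: [1.1, -0.4, 0.4]
opening: 0.0851
```

```bash
python3 look.py
```

```text
t 20.0 pos [ 0.4836 -0.173   0.1483] jaw 19.07 tilt [-0.031 -0.014 -0.999] F [ 1.1 -0.4  0.4] open 0.0851 q [-0.47 -0.13  1.93 -0.03  1.36 -0.8 ]
```

{"fn": "jog_arm", "kwargs": {"steps": [{"dx": -0.35,"dy": -0.28,"dz": -0.3,"twist": 0},{"dx": -0.65,"dy": -0.5,"dz": -0.7,"twist": 0},{"dx": -0.74,"dy": -0.56,"dz": -1.1,"twist": 0},{"dx": -0.74,"dy": -0.56,"dz": -1.5,"twist": 0},{"dx": -0.74,"dy": -0.56,"dz": -1.6,"twist": 0}]}}

```text
t: 20.62
tool_pos: [0.4366, -0.205, 0.0488]
tool_rot: [-1.809, -2.538, 0.046]
contact_force: [0.4, 0.2, 0.6]
opening: 0.0852
```

```bash
python3 look.py
```

```text
t 20.62 pos [ 0.4366 -0.205   0.0488] jaw 19.06 tilt [-0.037 -0.01  -0.999] F [0.4 0.2 0.6] open 0.0852 q [-0.58 -0.08  2.07 -0.03  1.18 -0.9 ]
```

{"fn": "jog_arm", "kwargs": {"steps": [{"dx": 0.03,"dy": -0.03,"dz": -0.25,"twist": 0},{"dx": 0.03,"dy": -0.03,"dz": -0.5,"twist": 0},{"dx": 0.03,"dy": -0.03,"dz": -0.7,"twist": 0},{"dx": 0.03,"dy": -0.03,"dz": -0.77,"twist": 0},{"dx": 0.03,"dy": -0.03,"dz": -0.77,"twist": 0}]}}

```text
t: 21.25
tool_pos: [0.4384, -0.2068, 0.0025]
tool_rot: [-1.808, -2.538, 0.046]
contact_force: [-0.7, -0.4, 0.3]
opening: 0.0851
```

```bash
python3 look.py
```

```text
t 21.25 pos [ 0.4384 -0.2068  0.0025] jaw 19.07 tilt [-0.037 -0.01  -0.999] F [-0.7 -0.4  0.3] open 0.0851 q [-0.58  0.01  2.08 -0.03  1.08 -0.9 ]
```

{"fn": "jog_arm", "kwargs": {"steps": [{"dx": 0,"dy": 0,"dz": 0,"twist": 0},{"dx": 0,"dy": 0,"dz": 0,"twist": 0},{"dx": 0,"dy": 0,"dz": 0,"twist": 0},{"dx": 0,"dy": 0,"dz": 0,"twist": 0},{"dx": 0,"dy": 0,"dz": 0,"twist": 0}], "gripper": 255, "newtons": 40}}

```text
t: 21.88
tool_pos: [0.439, -0.2071, 0.0031]
tool_rot: [-1.809, -2.539, 0.046]
contact_force: [-0.4, 0.7, 3.8]
opening: 0.0291
```

```bash
python3 look.py
```

```text
t 21.88 pos [ 0.439  -0.2071  0.0031] jaw 19.07 tilt [-0.036 -0.01  -0.999] F [-0.4  0.7  3.8] open 0.0291 q [-0.58  0.01  2.08 -0.03  1.08 -0.9 ]
```

{"fn": "jog_arm", "kwargs": {"steps": [{"dx": 0,"dy": 0,"dz": 0.4,"twist": 0},{"dx": 0.3,"dy": 0.1,"dz": 0.8,"twist": -0.3},{"dx": 0.8,"dy": 0.25,"dz": 1,"twist": -0.8},{"dx": 1.4,"dy": 0.4,"dz": 1,"twist": -1.3},{"dx": 2.0,"dy": 0.6,"dz": 1,"twist": -1.86}]}}

```text
t: 22.5
tool_pos: [0.5597, -0.1708, 0.0627]
tool_rot: [-2.196, -2.206, 0.04]
contact_force: [0.6, -1.1, -0.3]
opening: 0.0291
```

```bash
python3 look.py
```

```text
t 22.5 pos [ 0.5597 -0.1708  0.0627] jaw 0.27 tilt [-0.038  0.002 -0.999] F [ 0.6 -1.1 -0.3] open 0.0291 q [-0.42  0.15  1.81 -0.01  1.22 -0.42]
```

{"fn": "jog_arm", "kwargs": {"steps": [{"dx": 0.4,"dy": 0.12,"dz": 0,"twist": 0},{"dx": 0.8,"dy": 0.25,"dz": 0,"twist": 0},{"dx": 1.2,"dy": 0.34,"dz": -0.1,"twist": 0},{"dx": 1.24,"dy": 0.34,"dz": -0.4,"twist": 0},{"dx": 1.24,"dy": 0.34,"dz": -0.5,"twist": 0}]}}

```text
t: 23.12
tool_pos: [0.6317, -0.1498, 0.0295]
tool_rot: [-2.193, -2.203, 0.043]
contact_force: [-0.6, 0.1, -1.1]
opening: 0.0293
```

Run:
```python
from chk import *
chk("w9",[("20 held",.634,-.1505,.032,.045)])
```

```text
t 23.12 pos [ 0.6317 -0.1498  0.0295] jaw 0.27 tilt [-0.043  0.004 -0.999] F [-0.6  0.1 -1.1] open 0.0293 q [-0.34  0.33  1.66 -0.01  1.2  -0.34]
20 held 2981 [ 632.1 -149.9] [56.5 31.3] 0.5 0.0447
```

View pics/w9.png

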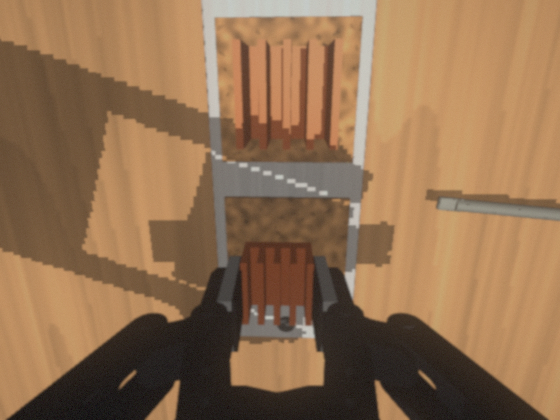

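{"fn": "jog_arm", "kwargs": {"steps": [{"dx": 0.05,"dy": -0.01,"dz": -0.1,"twist": 0},{"dx": 0.05,"dy": -0.01,"dz": -0.2,"twist": 0},{"dx": 0.05,"dy": -0.01,"dz": -0.25,"twist": 0},{"dx": 0.05,"dy": -0.01,"dz": -0.28,"twist": 0},{"dx": 0.05,"dy": -0.01,"dz": -0.29,"twist": 0}]}}

```text
t: 23.8
tool_pos: [0.6344, -0.1505, 0.0122]
tool_rot: [-2.193, -2.202, 0.044]
contact_force: [-1.7, 0.6, 1.9]
opening: 0.0294
```

```bash
python3 look.py
```

```text
t 23.8 pos [ 0.6344 -0.1505  0.0122] jaw 0.26 tilt [-0.044  0.004 -0.999] F [-1.7  0.6  1.9] open 0.0294 q [-0.34  0.36  1.65 -0.01  1.17 -0.34]
```

Contact made; lower a hair more, release and lift.

{"fn": "jog_arm", "kwargs": {"steps": [{"dx": 0.01,"dy": 0,"dz": -0.02,"twist": 0},{"dx": 0.01,"dy": 0,"dz": -0.02,"twist": 0}]}}

```text
t: 24.05
tool_pos: [0.6352, -0.1506, 0.0122]
tool_rot: [-2.193, -2.203, 0.044]
contact_force: [-3.8, 1.1, 5.8]
opening: 0.0291
```

{"fn": "jog_arm", "kwargs": {"steps": [{"dx": 0,"dy": 0,"dz": 0,"twist": 0},{"dx": 0,"dy": 0,"dz": 0,"twist": 0},{"dx": 0,"dy": 0,"dz": 0,"twist": 0},{"dx": 0,"dy": 0,"dz": 0,"twist": 0}], "gripper": 0}}

```text
t: 24.55
tool_pos: [0.6351, -0.1507, 0.012]
tool_rot: [-2.193, -2.203, 0.044]
contact_force: [0.4, -0.1, -0.4]
opening: 0.0853
```

{"fn": "jog_arm", "kwargs": {"steps": [{"dx": 0,"dy": 0,"dz": 0.5,"twist": 0},{"dx": 0,"dy": 0,"dz": 1.2,"twist": 0},{"dx": 0,"dy": 0,"dz": 2,"twist": 0},{"dx": 0,"dy": 0,"dz": 2.7,"twist": 0},{"dx": 0,"dy": 0,"dz": 3.4,"twist": 0}]}}

```text
t: 25.18
tool_pos: [0.635, -0.1506, 0.2175]
tool_rot: [-2.193, -2.203, 0.044]
contact_force: [0.1, 0.5, -0.0]
opening: 0.0855
```

{"fn": "jog_arm", "kwargs": {"steps": [{"dx": 0,"dy": 0.8,"dz": 0.4,"twist": 0},{"dx": 0,"dy": 1.6,"dz": 0.8,"twist": 0},{"dx": 0,"dy": 2.2,"dz": 0.8,"twist": 0},{"dx": 0,"dy": 2.2,"dz": 0.8,"twist": 0}]}}

```text
t: 25.68
tool_pos: [0.6351, -0.0163, 0.266]
tool_rot: [-2.189, -2.207, 0.043]
contact_force: [-0.3, -1.7, 0.0]
opening: 0.0856
```

Run:
```python
from chk import *
chk("w10",[("56",.634,.089,.05,.08),("44",.634,.0095,.04,.06),("32",.634,-.0705,.03,.06),("20",.634,-.1505,.02,.04)])
im=look("top","top1")
```

```text
t 25.68 pos [ 0.6351 -0.0163  0.266 ] jaw 0.46 tilt [-0.043  0.003 -0.999] F [-0.3 -1.7  0. ] open 0.0856 q [-0.14  0.09  1.52 -0.    1.58 -0.15]
56 1224 [634.1  88.2] [54.  54.1] 0.4 0.0666
44 766 [635.2   9.8] [45.9 46.2] 0.9 0.0545
32 496 [635.1 -70.4] [38.  38.5] 0.2 0.0424
20 291 [ 635.7 -150.6] [28.5 31.4] 1.1 0.0303
```

View pics/w10.png

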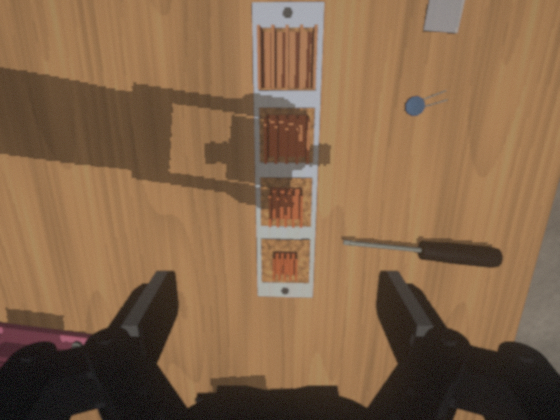

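All four sinks stand on their pads, fins up. Pixels run from (287,58) for the tallest to (285,264) for the shortest. Handing in.

```bash
python3 -c "
from station import ctrl
print(ctrl.finish_job())"
```

```text
the job is handed in; nothing more can be done
None
```

The four heat sinks are lined up on the rail and the job is handed in, at about 26 s of the 99 s allowed. The real vise (dark, beige jaws) is at the right (-y) end, so sink_20 went on pad_4, sink_32 on pad_3, sink_44 on pad_2 and sink_56 on pad_1.

**Final positions:** the last wrist-camera check put each sink within about 1.1 mm of its measured pad centre. Top heights were 66.6, 54.5, 42.4 and 30.3 mm from tallest to shortest, about 1.5 mm above what each sink on a 9 mm pad should read. Each sink was turned about 1° or less, and all stood upright, fins up. The gripper was open and clear of everything.

**What did not go cleanly:**
- One early move call was refused by validation and did not run; I resent it with all four fields in each row.
- The tool picked up a pitch tilt of up to about 2.5° over the run. The sinks were not left tilted, and the highest contact force I saw in the readings was about 8 N.
- In the last view sink_20 measured 28.5 x 31.4 mm instead of 30 x 30 mm, which I put down to few depth points.

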